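# Tip spent cells through the spring flap of the drop box

## Task

Of the two identical white scoop trays, take the one holding two battery cells by its grip fin and carry it level to the drop box. Push the spring flap in with the tray's spout and, with the tray holding the flap open, tip it so that both cells drop into the box. Then draw the tray out and stand it upright on the bench again, the flap shut.

Things in the scene. Friction and masses are not known exactly. Their poses are not given: they have to be found in the camera images.
- scoop: White scoop tray with the 2 cells (twin holds steel collars), mm: 150 x 64; 0.22 kg. Origin: floor underside; x level out of the spout, z up. Rear wall x=-60. Floor 3 thick to x=20, then a 14 deg ramp to the lip at x=70, 16 up; side walls 48 high run on as ears to x=90. Grip fin at x=-30, y=0: 40 along x, 16 along y, z=53-89, on a strap. Cells stay to 10 deg spout-down; they roll out by 35-45.
- cell_a: Battery cell, dark cylinder 26 mm diameter, 50 mm long, about 65 g, lying crosswise in the scoop. Origin at its centre, its y axis along the cylinder.
- cell_b: The other cell in the scoop, the same as cell_a.
- dropbox: Grey steel box fixed to the bench, empty, in mm: 200 deep (x), 160 wide (y), 202 high. Origin: centre of its underside; its front faces its -x axis, so parts go in along +x. Upright front wall at x=-100. Above it the slanted mouth, shut by the flap, rises from its sill (x=-100, z=120) to the hinge (x=-52, z=202), 105 wide, centred on y=0. Flat roof behind the hinge, walls 4 thick.
- flap (a joint): Hinge angle of the steel flap (100 x 90 mm), rad: 0 shut by its spring, grows as it swings inward about its upper edge, to 1.4. 2 to 3 N at its lower end opens it. A tray going level or slightly spout-down over the sill, floor 10 mm above it, pushes it in and it rests on the tray's walls; with the ears 65 mm past the sill there is room to tip the tray about the sill to 45 deg.

How it is judged (in metres and radians):
On the way, in this order (a step that is already met when the one before it is completed fails the run):
1. the tray holds the flap open with both cells still in the tray (value of joint flap above 0.25 rad and contact force between scoop and dropbox above 0.2 N and distance between each of cell_a, cell_b and scoop below 0.11 m and z of cell_a in the frame of scoop between 0.005 and 0.06 m and z of cell_b in the frame of scoop between 0.005 and 0.06 m), for 0.1 s.
2. both cells have dropped inside the box while the tray still holds the flap open (value of joint flap above 0.25 rad and contact force between scoop and dropbox above 0.2 N and horizontal distance between each of cell_a, cell_b and dropbox below 0.13 m and z of each of cell_a, cell_b in the frame of dropbox below 0.1 m and x of each of cell_a, cell_b in the frame of dropbox above -0.1 m), for 0.1 s.
At the end, for the whole second after the job is handed in: Both cells lie inside the drop box (below 100 mm above its underside), the flap is shut (under 0.1 rad), and the scoop tray stands at rest and upright (within 10 degrees) on the bench itself (its underside within 12 mm of the surface) (x of cell_a in the frame of dropbox between -0.1 and 0.1 m and y of cell_a in the frame of dropbox between -0.08 and 0.08 m and z of each of cell_a, cell_b in the frame of dropbox below 0.1 m and x of cell_b in the frame of dropbox between -0.1 and 0.1 m and y of cell_b in the frame of dropbox between -0.08 and 0.08 m and value of joint flap below 0.1 rad and angle between scoop's own z axis and vertical below 0.17 rad and height (world z) of scoop between -0.01 and 0.012 m and linear speed of scoop below 0.03 m/s); the robot touches nothing.
It also fails if it takes over 58 s, if anything falls off the work surface, if the arm or the gripper's body presses on something with over 40 N, if the wrist force passes 120 N, or if a joint passes its speed limit or range.

## Robot

A 6-joint arm with a two-finger parallel gripper is mounted at the origin on the work surface. World frame = base frame: x ahead of the robot, y to its left, z up, the work surface at z = 0. Lengths are in m, angles in degrees, forces in N, time in s.
With the tool pointing down it reaches from about 0.375 to 0.9 m from the base axis. Payload 3.1 kg.
Tool frame: the origin (TCP) lies between the finger pads; the fingertips stand 11 mm ahead of it and the grasp point (between the pads) lies 8 mm behind it; x points along the fingers, y is the direction in which the jaws open and shut, and the axes are right-handed (so a half turn about x gives the same grasp; the last joint's range is limited). The gripper opens to 87 mm and grips with 3 to 60 N. Pads are 19 mm wide; open, the fingers measure 117 mm over their backs; the gripper's body (75 mm by 190 mm) begins 51 mm behind the grasp point.
Start: joints at [59.158, 30.224, 82.088, -0, 67.689, -10.227], TCP at [0.22, 0.585, 0.234] pointing down, gripper open.
Joint ranges: [-176.69, 176.69], [-43.24, 126.21], [12.49, 139.97], [-82, 262], [0, 151.66], [-163.58, 163.58]. Speed limits (degrees/s): [159.86, 159.86, 180, 180, 180, 180].

## Interface

Orientations are given as a 3x3 rotation matrix whose columns are the frame's x, y, z axes.
In Python, from rig import bot gives the robot as it stands.
- The arm moves only by the shell command python3 -m inch 'ROWS' [OPENING]. ROWS is a JSON object of lists of equal length, an entry for each row: "dp": the shift along the tool's x, y, z in mm, a list of three; "yaw": the turn about the tool's x in degrees. In form: {"dp": [[tx, ty, tz], ...], "yaw": [yaw, ...]}. A call has 1 to 20 rows; each row shifts and turns the commanded pose from where the row before left it, along the tool's axes as they then stand; what a row does not reach is not made up. A row lasts 1/12 s, in which the tool goes at most 41.7 mm and 7.16 degrees, less where a joint would pass 70% of its speed; a pose out of reach is approached as far as the arm can. A call is refused whole if a number of a shift passes 41.7 or a number of a turn 7.16, either way. A call with a gripper value outside its range is refused whole. OPENING is the finger opening in mm, from 0 to 87, set as the call begins (- or left out, the last holds). The fingers move at their own pace and stop on an object; the grip force is fixed at half the most. Time passes only in rows, so rows that do not move let the fingers close. It gives the time, the measured TCP pose, the force and the opening at its end, in the units of the state.
- bot.read_state(): the state, without advancing time (a new reading comes with each control period).
- bot.capture(name): name is "side" or "top" or "wrist"; returns a dict with "color" (400x640x3 uint8, red, green, blue), "intrinsics" (3x3 intrinsics, pixels), "k1" (the pictures are not rectified: a ray, as slopes to the right and down, at radius r is drawn at 1 + k1 r^2 times it, then the intrinsics apply), "pose" (4x4, takes a point from camera to world coordinates). Camera axes: x right, y down, z forward; pixel columns grow to the right and rows downward; lengths in m; the calibration is good to about 2 mm. A picture is of the moment at which its call begins. There is no depth.
- bot.hand_in(): hands the job in, once; it reports no verdict.
The state is a dict: "time_s": time; "joint_positions": joint angles; "qvel": joint speeds; "tau": joint torques, N m; "position": TCP position; "tcp_rot": TCP orientation; "force": force on the tool from outside, world axes, zero at the start; "moment": the same for the moment, N m; "opening": opening from 0.0 (shut) to 1.0 (fully open).
Only numpy, scipy, OpenCV 4.12 (cv2) and the standard library are available. Lean on these libraries where they do the work, as an engineer would, in place of code of your own. Each camera call takes 0.05 s, during which the arm holds its last target.

## Working session

There is one attempt and no reset: what is moved stays moved. The work goes in short steps, Python scripts to look and compute and a shell command to move; the robot and the scene stay as the last step left them, time stands still between calls to the robot, and variables do not carry over. Pictures are saved under pics/ and viewed, and the job is handed in when it is done.

```bash
ls; mkdir -p pics; python3 - <<'E'
from rig import bot
import cv2,numpy as np
np.set_printoptions(precision=4,suppress=True)
s=bot.read_state();print(s)
for n in ["side","top","wrist"]:
    c=bot.capture(n);cv2.imwrite(f"pics/{n}0.png",c["color"][:,:,::-1]);print(n,c["intrinsics"],c["k1"],c["pose"])
E
```

```text
pics
{'time_s': 0.0, 'joint_positions': array([ 59.1575,  30.2767,  82.1568,   0.0002,  67.6887, -10.2273]), 'qvel': array([-0.0288, -0.0184, -0.0071, -0.0095, -0.0528, -0.0005]), 'tau': array([  0.0017, -44.0046, -17.6592,   0.0634,   0.0581,  -0.0002]), 'position': array([0.2197, 0.5844, 0.2326]), 'tcp_rot': array([[-0.0011,  0.3521,  0.936 ],
       [-0.0018,  0.936 , -0.3521],
       [-1.    , -0.0021, -0.0004]]), 'force': array([-0.2119, -0.23  ,  0.3207]), 'moment': array([ 0.0525, -0.0276,  0.0354]), 'opening': 1.0000917886592173}
side [[370.4533   0.     314.1674]
 [  0.     370.4533 197.4492]
 [  0.       0.       1.    ]] 0.0237240722169635 [[-0.9897 -0.113   0.0885  0.4621]
 [-0.143   0.7239 -0.675   0.5358]
 [ 0.0122 -0.6806 -0.7325  0.7379]
 [ 0.      0.      0.      1.    ]]
top [[462.0643   0.     324.3351]
 [  0.     462.0643 192.3769]
 [  0.       0.       1.    ]] -0.007394068325535201 [[ 0.0054 -0.9936  0.1132  0.4295]
 [-1.     -0.0048  0.0059  0.0085]
 [-0.0053 -0.1132 -0.9936  1.3027]
 [ 0.      0.      0.      1.    ]]
wrist [[356.69     0.     320.8613]
 [  0.     356.69   202.8179]
 [  0.       0.       1.    ]] -0.03261961362251535 [[ 0.3528  0.8919  0.2827  0.1402]
 [ 0.9357 -0.3356 -0.1091  0.6149]
 [-0.0024  0.3031 -0.953   0.3855]
 [ 0.      0.      0.      1.    ]]
```

View pics/side0.png

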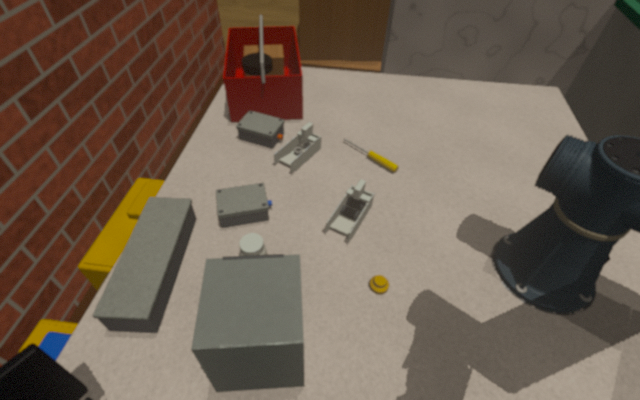

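View pics/top0.png

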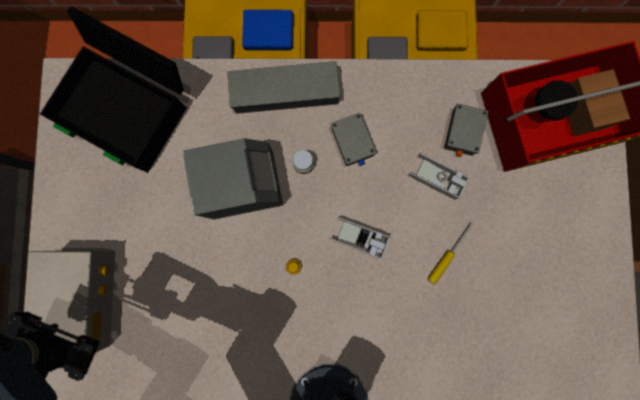

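View pics/wrist0.png

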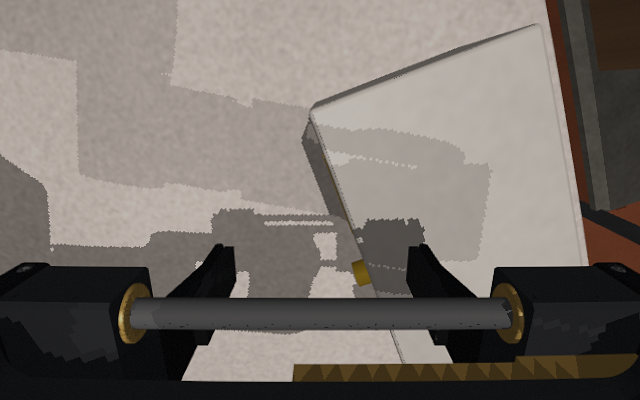

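```bash
cat > h.py <<'E'
import numpy as np,cv2
def ray(c,u,v):
    K=c["intrinsics"];x=(u-K[0,2])/K[0,0];y=(v-K[1,2])/K[1,1]
    s=np.array([x,y]);d=s.copy()
    for _ in range(30): s=d/(1+c["k1"]*(s@s))
    P=c["pose"];return P[:3,3],P[:3,:3]@np.array([s[0],s[1],1])
def onz(c,u,v,z):
    o,d=ray(c,u,v);return o+d*(z-o[2])/d[2]
def proj(c,p):
    P=c["pose"];q=P[:3,:3].T@(np.asarray(p)-P[:3,3]);s=q[:2]/q[2];s=s*(1+c["k1"]*(s@s))
    K=c["intrinsics"];return np.array([K[0,0]*s[0]+K[0,2],K[1,1]*s[1]+K[1,2]])
def tri(c1,a,c2,b):
    o1,d1=ray(c1,*a);o2,d2=ray(c2,*b)
    t=np.linalg.lstsq(np.c_[d1,-d2],o2-o1,rcond=None)[0]
    p,q=o1+t[0]*d1,o2+t[1]*d2
    return (p+q)/2,np.linalg.norm(p-q)
E
python3 - <<'E'
import cv2,pickle
from rig import bot
t=cv2.imread("pics/top0.png");s=cv2.imread("pics/side0.png")
def z(im,x0,y0,w,h,f,n): cv2.imwrite(n,cv2.resize(im[y0:y0+h,x0:x0+w],None,fx=f,fy=f,interpolation=cv2.INTER_CUBIC))
z(t,325,145,150,115,5,"pics/zt.png")
z(s,265,115,120,130,4.5,"pics/zs.png")
z(t,175,130,120,100,6,"pics/zbt.png")
d={n:bot.capture(n) for n in["side","top"]}
pickle.dump(d,open("c0.pkl","wb"))
E
```

```text
(no output)
```

View pics/zt.png

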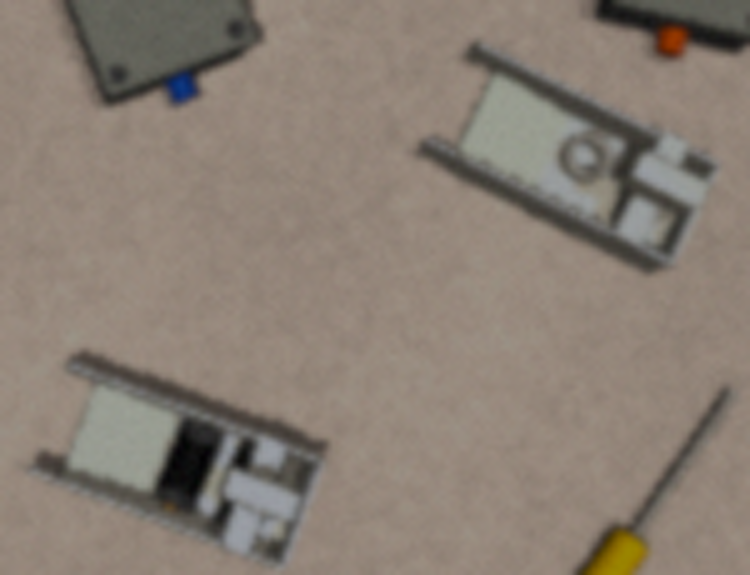

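View pics/zs.png

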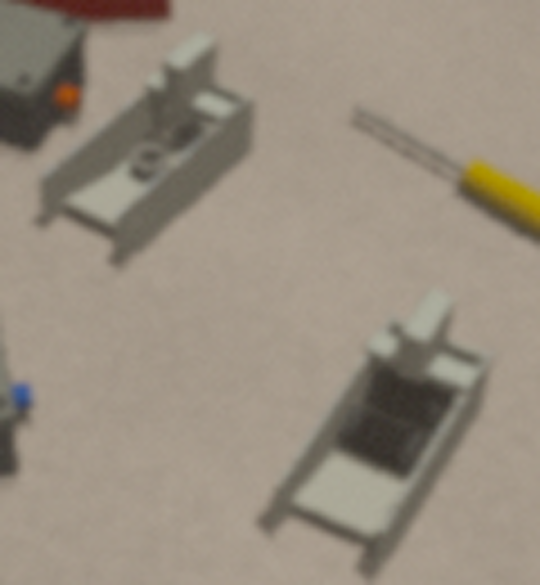

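View pics/zbt.png

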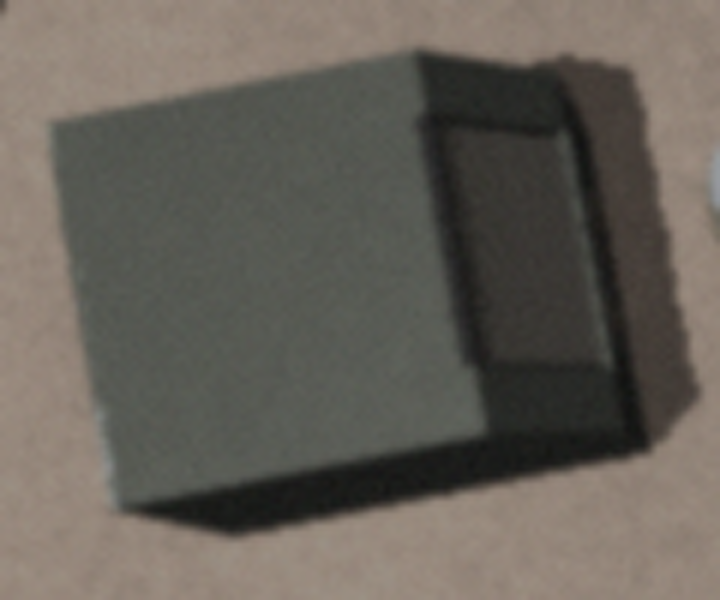

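```bash
python3 - <<'E'
import pickle,numpy as np
from h import *
np.set_printoptions(precision=4,suppress=True)
d=pickle.load(open("c0.pkl","rb"));T=d["top"];S=d["side"]
f=lambda p,o,k:((p[0]+.5)/k-.5+o[0],(p[1]+.5)/k-.5+o[1])
ft=lambda p:f(p,(325,145),5); fs=lambda p:f(p,(265,115),4.5); fb=lambda p:f(p,(175,130),6)
R=[onz(T,*fb(p),.202) for p in [(50,122),(420,50),(488,432),(118,508)]]
for r in R:print("roof",r)
x=((R[0]-R[1])+(R[3]-R[2]));x/=np.linalg.norm(x);y=np.cross([0,0,1],x)
print("box yaw",np.degrees(np.arctan2(x[1],x[0])),"len",np.linalg.norm(R[0]-R[1]),np.linalg.norm(R[3]-R[2]),np.linalg.norm(R[1]-R[2]))
y2=R[1]-R[2];print("y dir yaw",np.degrees(np.arctan2(y2[1],y2[0]))-90)
print("box center",np.mean(R,0)-x*.024)
W=[onz(T,*ft(p),.048) for p in [(325,445),(283,565),(80,352),(33,464)]]
for w in W: print("wall",w)
a=(W[2]-W[0]+W[3]-W[1]);print("tray yaw",np.degrees(np.arctan2(a[1],a[0])),np.linalg.norm(W[2]-W[0]),np.linalg.norm(W[3]-W[1]),np.linalg.norm(W[1]-W[0]))
print("rear mid",(W[0]+W[1])/2,"front mid",(W[2]+W[3])/2)
print("fin",onz(T,*ft((262,488)),.089))
# side view fin top corners
for p in [(433,288),(455,298),(428,348),(402,340)]: print("fin side",onz(S,*fs(p),.089))
for p in [(490,355),(265,520),(370,572)]: print("wall side",onz(S,*fs(p),.048))
E
python3 - <<'E'
import cv2
t=cv2.imread("pics/top0.png");s=cv2.imread("pics/side0.png")
def z(im,x0,y0,w,h,f,n): cv2.imwrite(n,cv2.resize(im[y0:y0+h,x0:x0+w],None,fx=f,fy=f,interpolation=cv2.INTER_CUBIC))
z(t,327,210,70,55,10,"pics/zt2.png")
z(s,315,170,70,75,8,"pics/zs2.png")
E
```

```text
roof [0.657 0.359 0.202]
roof [0.6873 0.2098 0.202 ]
roof [0.5319 0.1787 0.202 ]
roof [0.5008 0.3256 0.202 ]
box yaw 101.71701046996368 len 0.15230435132257011 0.15014226596734026 0.15848962589754398
y dir yaw -78.69306220018454
box center [0.5991 0.2448 0.202 ]
wall [ 0.4611 -0.1612  0.048 ]
wall [ 0.3967 -0.1379  0.048 ]
wall [ 0.5108 -0.0286  0.048 ]
wall [ 0.45   -0.0033  0.048 ]
tray yaw 68.9080050009485 0.14155729374031542 0.14482224300604488 0.06848536237574362
rear mid [ 0.4289 -0.1496  0.048 ] front mid [ 0.4804 -0.016   0.048 ]
fin [ 0.4375 -0.1225  0.089 ]
fin side [ 0.4338 -0.1442  0.089 ]
fin side [ 0.4212 -0.1381  0.089 ]
fin side [ 0.4338 -0.0973  0.089 ]
fin side [ 0.4481 -0.1011  0.089 ]
wall side [ 0.3966 -0.1372  0.048 ]
wall side [0.5088 0.0006 0.048 ]
wall side [0.4517 0.0255 0.048 ]
```

View pics/zt2.png

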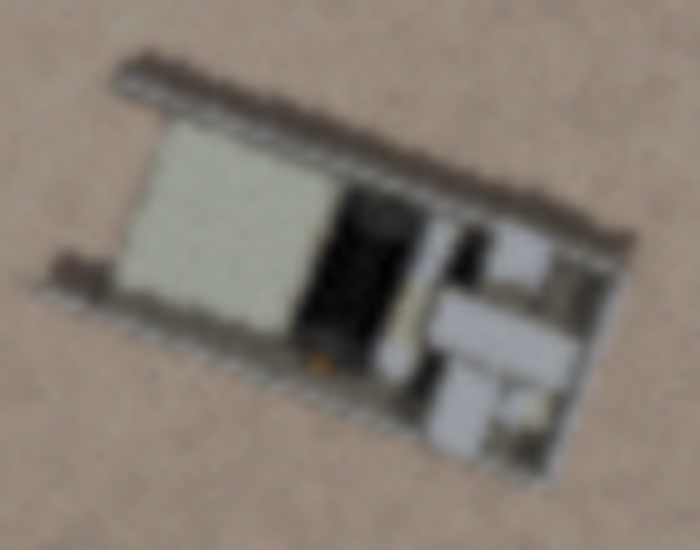

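View pics/zs2.png

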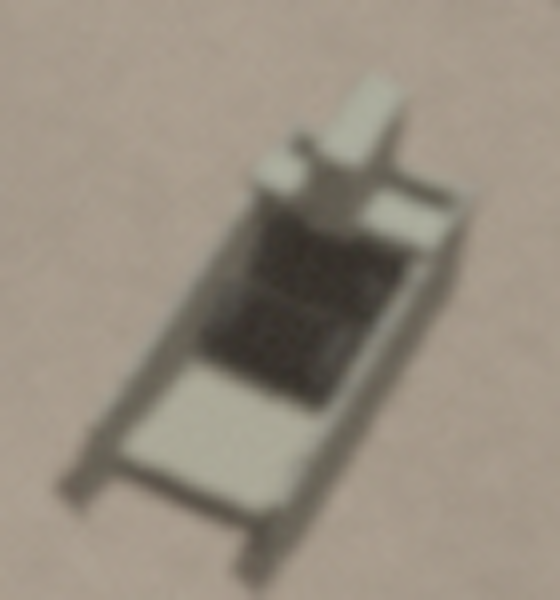

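```bash
python3 - <<'E'
import pickle,numpy as np
from h import *
np.set_printoptions(precision=4,suppress=True)
d=pickle.load(open("c0.pkl","rb"));T=d["top"];S=d["side"]
f=lambda p,o,k:((p[0]+.5)/k-.5+o[0],(p[1]+.5)/k-.5+o[1])
ft=lambda p:f(p,(327,210),10); fs=lambda p:f(p,(315,170),8)
W=[onz(T,*ft(p),.048) for p in [(628,262),(545,482),(115,85),(40,285)]]
yw=lambda a:np.degrees(np.arctan2(a[1],a[0]))
print(np.array(W),yw(W[2]-W[0]),yw(W[3]-W[1]),yw(W[0]-W[1])+90-180)
F=np.array([onz(T,*ft(p),.089) for p in [(440,285),(580,345),(565,390),(430,330)]]);print(F,F.mean(0))
F=np.array([onz(S,*fs(p),.089) for p in [(370,72),(405,95),(368,165),(330,150)]]);print(F,F.mean(0))
E
python3 -m inch '{"dp":[[0,-29,22.6],[0,-29,22.6],[0,-29,22.6],[0,-29,22.6],[0,-29,22.6],[0,-29,22.6],[0,-29,22.6],[0,-29,22.6],[0,-29,22.6],[0,-29,22.6],[0,-29,22.6],[0,-29,22.6],[0,-29,22.6],[0,-29,22.6],[0,-29,22.6],[0,-29,22.6],[0,-29,22.6],[0,-29,22.6],[0,-29,22.6],[0,-29,22.6]],"yaw":[0,0,0,0,0,0,0,0,0,0,0,0,0,0,0,0,0,0,0,0]}' 60
```

```text
[[ 0.4553 -0.1604  0.048 ]
 [ 0.3963 -0.1375  0.048 ]
 [ 0.5024 -0.0217  0.048 ]
 [ 0.4483 -0.0016  0.048 ]] 71.22803277726553 69.06595545286004 -111.21217269167815
[[ 0.4482 -0.1058  0.089 ]
 [ 0.4328 -0.1422  0.089 ]
 [ 0.4211 -0.1382  0.089 ]
 [ 0.4365 -0.1031  0.089 ]] [ 0.4347 -0.1223  0.089 ]
[[ 0.4339 -0.1444  0.089 ]
 [ 0.4224 -0.1358  0.089 ]
 [ 0.4321 -0.1035  0.089 ]
 [ 0.444  -0.1081  0.089 ]] [ 0.4331 -0.123   0.089 ]
time_s: 1.92
position: [0.439, -0.119, 0.2337]
tcp_rot: [[0.0, 0.353, 0.936], [0.0, 0.936, -0.353], [-1.0, 0.0, 0.0]]
force: [1.2, -0.6, -0.4]
opening: 0.692
```

```bash
python3 -m inch '{"dp":[[0,0,0],[0,0,0],[0,0,0],[0,0,0],[0,0,0],[0,0,0],[0,0,0],[0,0,0],[0,0,0],[0,0,0],[0,0,0],[0,0,0],[0,0,0],[0,0,0],[0,0,0]],"yaw":[7,7,7,7,7,7,7,7,7,7,7,7,6,0,0]}'
python3 - <<'E'
from rig import bot
import cv2,pickle
c=bot.capture("wrist");t=bot.capture("top");pickle.dump((c,bot.read_state()),open("w1.pkl","wb"))
cv2.imwrite("pics/w1.png",c["color"][:,:,::-1])
E
```

```text
time_s: 3.17
position: [0.4388, -0.117, 0.2336]
tcp_rot: [[0.0, 0.937, -0.349], [-0.0, -0.349, -0.937], [-1.0, 0.0, 0.0]]
force: [-1.2, 0.6, 0.2]
opening: 0.693
```

View pics/w1.png

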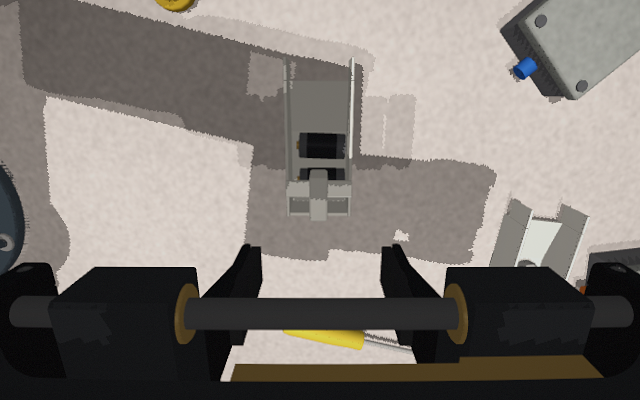

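```bash
python3 - <<'E'
import cv2
im=cv2.imread("pics/w1.png");cv2.imwrite("pics/w1z.png",cv2.resize(im[50:230,260:380],None,fx=3.3333,fy=3.3333,interpolation=cv2.INTER_CUBIC)); cv2.imwrite("pics/w1f.png",cv2.resize(im[160:230,275:365],None,fx=8,fy=8,interpolation=cv2.INTER_CUBIC))
E
```

```text
(no output)
```

View pics/w1z.png

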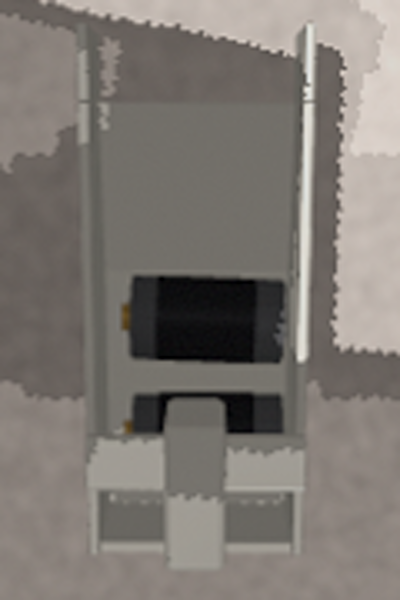

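View pics/w1f.png

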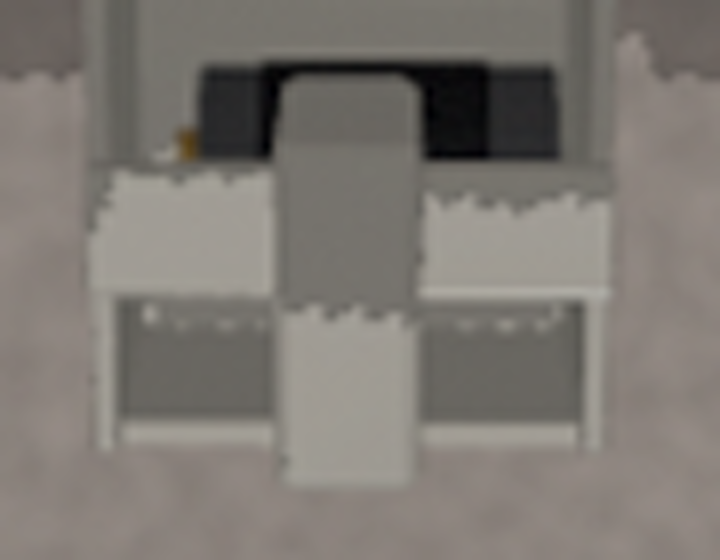

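```bash
python3 - <<'E'
import pickle,numpy as np
from h import *
np.set_printoptions(precision=4,suppress=True)
c,s=pickle.load(open("w1.pkl","rb"))
f=lambda p,o,k:((p[0]+.5)/k-.5+o[0],(p[1]+.5)/k-.5+o[1])
F=np.array([onz(c,*f(p,(275,160),8),.089) for p in [(276,142),(422,142),(416,486),(286,486)]])
m=F.mean(0);print(F,m)
yw=lambda a:np.degrees(np.arctan2(a[1],a[0]))
a=F[0]+F[1]-F[2]-F[3];print("fin yaw",yw(a),np.linalg.norm(a)/2,yw(F[1]-F[0])+90)
R=s["tcp_rot"];print("yaw tool",yw(R[:,1]),s["position"])
# rear wall corners z=.048
B=np.array([onz(c,*f(p,(275,160),8),.048) for p in [(96,448),(602,448)]]);print("rear",B,B.mean(0),yw(B[1]-B[0])+90)
x=a/np.linalg.norm(a); x=np.array([np.cos(np.radians(69.5)),np.sin(np.radians(69.5)),0])
print("origin est from fin",m+.03*x,"from rear",B.mean(0)+.06*x)
E=[onz(c,*f(p,(260,50),3.3333),.048) for p in [(80,25),(314,25)]];print("ears",E)
g=m+.008*x;print("d in tool",R.T@(g-s["position"]))
E
```

```text
[[ 0.4324 -0.1016  0.089 ]
 [ 0.447  -0.1071  0.089 ]
 [ 0.4329 -0.1437  0.089 ]
 [ 0.4193 -0.1386  0.089 ]] [ 0.4329 -0.1227  0.089 ]
fin yaw 69.69172826656614 0.03923393144136387 69.48903763833823
yaw tool -20.49222703087025 [ 0.4388 -0.117   0.2336]
rear [[ 0.3922 -0.1394  0.048 ]
 [ 0.4519 -0.1617  0.048 ]] [ 0.4221 -0.1505  0.048 ] 69.48922527725
origin est from fin [ 0.4434 -0.0946  0.089 ] from rear [ 0.4431 -0.0943  0.048 ]
ears [array([ 0.4459, -0.0005,  0.048 ]), array([ 0.5041, -0.0223,  0.048 ])]
d in tool [ 0.1446 -0.0036 -0.0006]
```

```bash
python3 -m inch '{"dp":[[0,-3.6,-0.6],[15,0,0],[25,0,0],[30,0,0],[30,0,0],[25,0,0],[18,0,0],[12,0,0],[8.5,0,0],[0,0,0],[0,0,0]],"yaw":[0,0,0,0,0,0,0,0,0,0,0]}'
python3 -m inch '{"dp":[[0,0,0],[0,0,0],[0,0,0],[0,0,0],[0,0,0],[0,0,0],[0,0,0],[0,0,0]],"yaw":[0,0,0,0,0,0,0,0]}' 0
python3 - <<'E'
from rig import bot
import cv2
s=bot.read_state();print(s["position"],s["force"],s["opening"]*87)
c=bot.capture("side");cv2.imwrite("pics/s2.png",cv2.resize(c["color"][150:270,250:450,::-1],None,fx=4,fy=4))
E
```

```text
time_s: 4.18
position: [0.4357, -0.1152, 0.07]
tcp_rot: [[-0.0, 0.936, -0.352], [0.0, -0.352, -0.936], [-1.0, -0.0, -0.0]]
force: [0.0, -0.4, -0.2]
opening: 0.686
time_s: 4.85
position: [0.4363, -0.1155, 0.0702]
tcp_rot: [[0.001, 0.936, -0.352], [-0.001, -0.352, -0.936], [-1.0, 0.002, 0.0]]
force: [0.4, -0.8, -3.9]
opening: 0.182
[ 0.43630866 -0.11553129  0.07020257] [ 0.40781196 -0.83535283 -3.89557843] 15.857051001855016
```

View pics/s2.png

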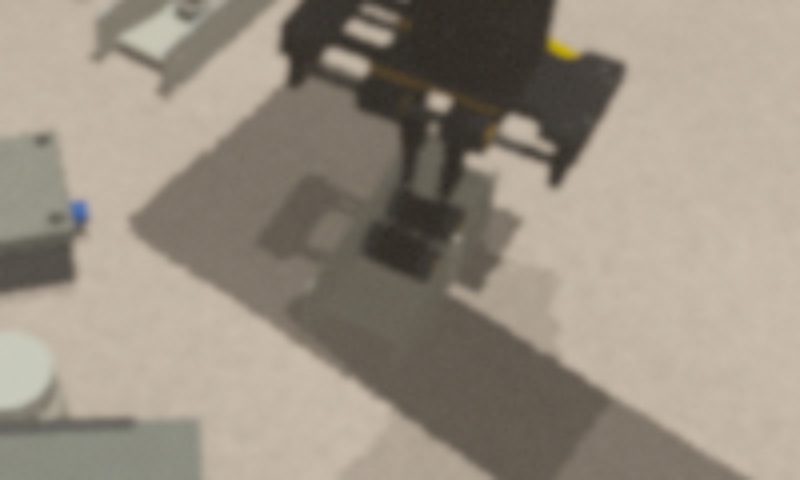

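```bash
python3 - <<'E'
import pickle
from h import *
d=pickle.load(open("c0.pkl","rb"))
print(tri(d["top"],(303,158),d["side"],(252,243)))
E
python3 -m inch '{"dp":[[-4,0,0],[-8,0,0],[-12,0,0],[-15,0,0],[-15,0,0],[-15,0,0],[-15,0,0],[-15,0,0],[-15,0,0],[-12,0,0],[-10,0,0],[-8,0,0],[-4,0,0],[0,0,0],[0,0,0]],"yaw":[0,0,0,0,0,0,0,0,0,0,0,0,0,0,0]}'
python3 - <<'E'
from rig import bot
import cv2
c=bot.capture("side");cv2.imwrite("pics/s3.png",cv2.resize(c["color"][120:300,250:450,::-1],None,fx=3,fy=3))
c=bot.capture("wrist");cv2.imwrite("pics/w3.png",c["color"][:,:,::-1])
E
```

```text
(array([0.66196657, 0.07398613, 0.0657039 ]), np.float64(0.004402651538198746))
time_s: 6.15
position: [0.4353, -0.115, 0.2179]
tcp_rot: [[-0.001, 0.936, -0.352], [0.0, -0.352, -0.936], [-1.0, -0.001, -0.0]]
force: [0.7, -0.0, -3.5]
opening: 0.182
```

View pics/s3.png

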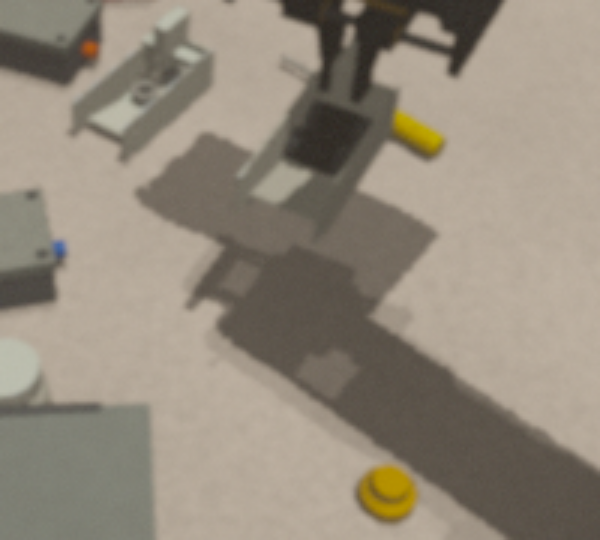

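View pics/w3.png

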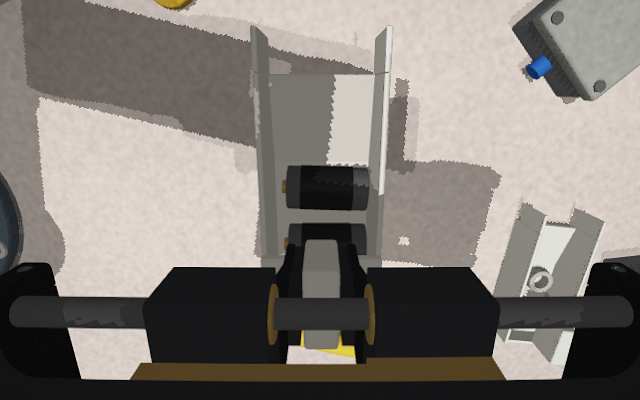

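```bash
cat >> h.py <<'E'
def pitch_table(c,s,pts,pitches,g=(-.022,0,.078)):
    R=s["tcp_rot"];gp=s["position"]-.008*R[:,0]
    tx=-R[:,2];ty=-R[:,1];tz=-R[:,0];B=np.c_[tx,ty,tz]
    for p in pitches:
        a=np.radians(p);P=np.array([[np.cos(a),0,np.sin(a)],[0,1,0],[-np.sin(a),0,np.cos(a)]])
        print(p,[np.round(proj(c,gp+B@P@(np.array(q)-g)),1) for q in pts])
E
python3 - <<'E'
from rig import bot
from h import *
c=bot.capture("wrist");s=bot.read_state()
pitch_table(c,s,[(.07,.03,.016),(.07,-.03,.016),(.09,.032,.048),(-.01,0,.089)],[-5,0,3,6,10])
print(s["position"])
E
```

```text
-5 [array([266. ,  63.8]), array([380.8,  63.7]), array([247.8,  15.1]), array([324.3, 272.8])]
0 [array([268.6,  74.6]), array([378. ,  74.5]), array([252.4,  24.8]), array([324.3, 269.5])]
3 [array([270. ,  81.2]), array([376.4,  81.1]), array([254.8,  31. ]), array([324.3, 267.6])]
6 [array([271.4,  87.9]), array([375. ,  87.8]), array([257.1,  37.4]), array([324.3, 265.7])]
10 [array([273.,  97.]), array([373.2,  96.9]), array([260. ,  46.2]), array([324.2, 263.3])]
[ 0.4351616  -0.11492835  0.21736498]
```

```bash
python3 -m inch '{"dp":[[0,3,-3.4],[0,6,-6.9],[0,10.2,-11.5],[0,10.2,-11.5],[0,10.2,-11.5],[0,10.2,-11.5],[0,10.2,-11.5],[0,10.2,-11.5],[0,10.2,-11.5],[0,10.2,-11.5],[0,10.2,-11.5],[0,10.2,-11.5],[0,10.2,-11.5],[0,10.2,-11.5],[0,10.2,-11.5],[0,10.2,-11.5],[0,6,-6.9],[0,3,-3.4]],"yaw":[0,0,0,0,0,0,0,0,0,0,0,0,0,0,0,0,0,0]}'
python3 -m inch '{"dp":[[0,0,0],[0,0,0],[0,0,0],[0,0,0],[0,0,0],[0,0,0],[0,0,0],[0,0,0],[0,0,0],[0,0,0],[0,0,0],[0,0,0],[0,0,0],[0,0,0]],"yaw":[-1,-2,-3,-3,-3,-3,-3,-3,-3,-3,-3,-2,0,0]}'
python3 - <<'E'
from rig import bot
from h import *
import pickle
d={n:bot.capture(n) for n in ["side","top","wrist"]};s=bot.read_state()
pickle.dump((d,s),open("c4.pkl","wb"))
pitch_table(d["wrist"],s,[(.07,.03,.016),(.07,-.03,.016)],[0,3,6])
print(s["position"],np.degrees(np.arctan2(s["tcp_rot"][1,1],s["tcp_rot"][0,1])))
for n in d: cv2.imwrite(f"pics/{n}4.png",d[n]["color"][:,:,::-1])
t=d["top"]["color"][120:230,170:340,::-1];cv2.imwrite("pics/zt4.png",cv2.resize(t,None,fx=4.5,fy=4.5,interpolation=cv2.INTER_CUBIC))
E
```

```text
time_s: 7.8
position: [0.6514, -0.0006, 0.2172]
tcp_rot: [[-0.0, 0.936, -0.351], [0.0, -0.351, -0.936], [-1.0, -0.0, -0.0]]
force: [-0.4, -0.9, -3.5]
opening: 0.183
time_s: 8.97
position: [0.6494, -0.0022, 0.2179]
tcp_rot: [[-0.001, 0.981, 0.196], [-0.0, 0.196, -0.981], [-1.0, -0.001, -0.0]]
force: [0.7, -1.1, -3.2]
opening: 0.179
0 [array([268.3,  75.7]), array([377.6,  75.6])]
3 [array([269.7,  82.3]), array([376.1,  82.2])]
6 [array([271.1,  89. ]), array([374.6,  88.9])]
[ 0.64988209 -0.00195985  0.21803651] 11.351873901102334
```

View pics/wrist4.png

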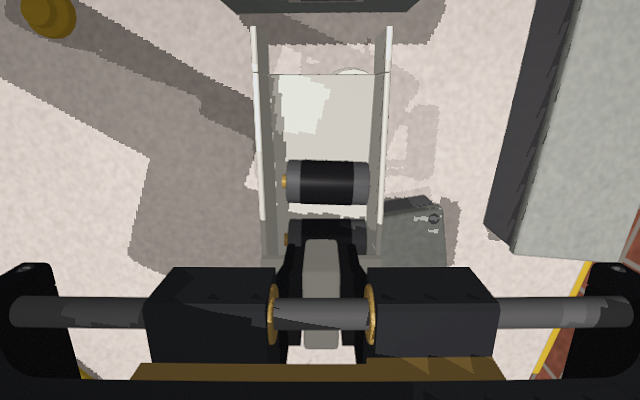

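View pics/side4.png

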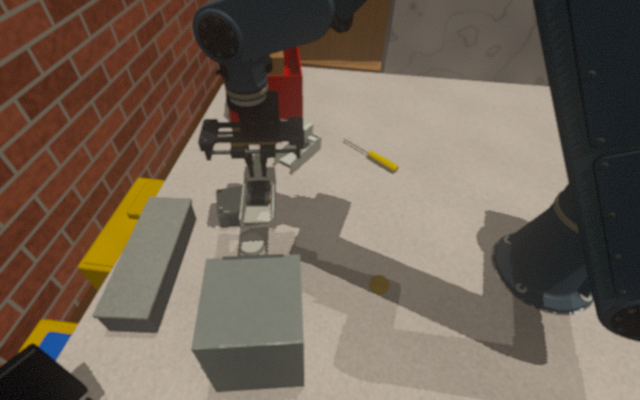

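View pics/zt4.png

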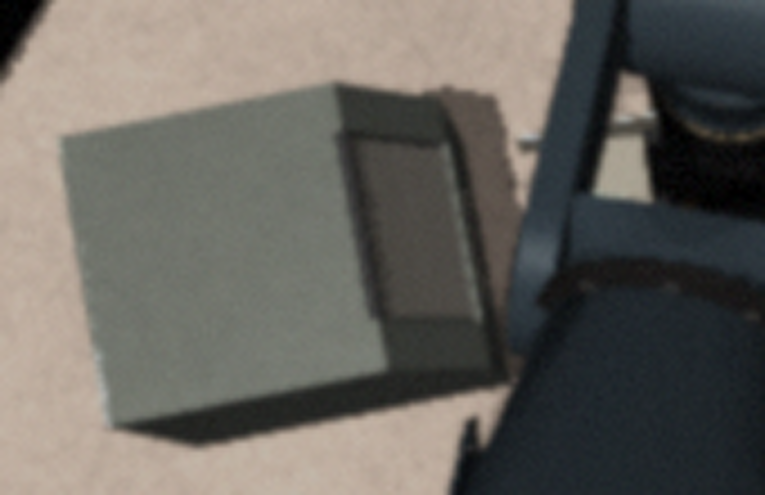

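```bash
python3 - <<'E'
from h import *
import pickle
d,s=pickle.load(open("c4.pkl","rb"))
C=np.array([.5991,.2448,0]);a=np.radians(101.5)
X=np.array([np.cos(a),np.sin(a),0]);Y=np.array([-X[1],X[0],0])
w=lambda x,y,z:C+X*x+Y*y+np.array([0,0,z])
for n in["wrist","top"]:
  for q in[(-.1,.08,.12),(-.1,-.08,.12),(-.052,.08,.202),(-.052,-.08,.202),(-.1,.0525,.12),(-.1,-.0525,.12)]: print(n,q,np.round(proj(d[n],w(*q)),1))
cv2.imwrite("pics/w4z.png",cv2.resize(d["wrist"]["color"][0:60,200:460,::-1],None,fx=3,fy=3))
E
```

```text
wrist (-0.1, 0.08, 0.12) [193.  -21.4]
wrist (-0.1, -0.08, 0.12) [449.4 -22.5]
wrist (-0.052, 0.08, 0.202) [ 109.3 -222.2]
wrist (-0.052, -0.08, 0.202) [ 532.4 -224.2]
wrist (-0.1, 0.0525, 0.12) [236.8 -22.2]
wrist (-0.1, -0.0525, 0.12) [405.5 -22.9]
top (-0.1, 0.08, 0.12) [279.4 201.3]
top (-0.1, -0.08, 0.12) [268.2 141.4]
top (-0.052, 0.08, 0.202) [256.2 201.9]
top (-0.052, -0.08, 0.202) [244.6 137.7]
top (-0.1, 0.0525, 0.12) [277.5 190.9]
top (-0.1, -0.0525, 0.12) [270.1 151.6]
```

View pics/w4z.png

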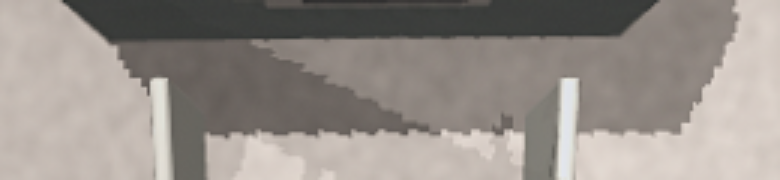

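```bash
python3 - <<'E'
from h import *
import pickle
d,s=pickle.load(open("c4.pkl","rb"));c=d["wrist"]
A=onz(c,237,13,0);B=onz(c,405.7,12,0);v=B-A
print(A,B,np.linalg.norm(v),np.degrees(np.arctan2(v[1],v[0]))+90)
x=np.array([-v[1],v[0],0])/np.linalg.norm(v);C=(A+B)/2+.1*x;print("C",C)
yaw=np.degrees(np.arctan2(x[1],x[0]))
R=s["tcp_rot"];g=s["position"]
r=C-g; print("along x,lat(-y tool) :",r@x, r@R[:,1]*1000, "tool yaw",np.degrees(np.arctan2(R[1,1],R[0,1])),yaw-90)
C2=np.array([.5991,.2448,0]);print((C2-g)@x,(C2-g)@R[:,1]*1000)
E
```

```text
[0.54089498 0.13351251 0.        ] [0.69653848 0.16546755 0.        ] 0.15888997720397804 101.60212815859268
C [0.5986053  0.24744681 0.        ]
along x,lat(-y tool) : 0.2546232174115371 -1.1085850177050487 tool yaw 11.351873901102334 11.602128158592677
0.25193099900906224 -1.144544732936375
```

```bash
python3 -m inch '{"dp":[[2,-1.1,-3],[4,0,-6],[4,0,-8],[4,0,-8],[2,0,-8],[0,0,-8],[0,0,-7],[0,0,-6],[0,0,-5],[0,0,-5],[0,0,-5],[0,0,-5],[0,0,-5],[0,0,-5],[0,0,-4],[0,0,-2],[0,0,0]],"yaw":[0,0,0,0,0,0,0,0,0,0,0,0,0,0,0,0,0]}'
python3 - <<'E'
from rig import bot
from h import *
import pickle
d={n:bot.capture(n) for n in ["side","wrist"]};s=bot.read_state()
pitch_table(d["wrist"],s,[(.07,.03,.016),(.07,-.03,.016)],[-4,0,3,6,10])
print(s["position"],s["force"],s["moment"])
for n in d: cv2.imwrite(f"pics/{n}5.png",d[n]["color"][:,:,::-1])
E
```

```text
time_s: 10.53
position: [0.6313, 0.0865, 0.202]
tcp_rot: [[0.0, 0.98, 0.198], [-0.0, 0.198, -0.98], [-1.0, 0.0, 0.0]]
force: [0.9, -2.5, -5.5]
opening: 0.18
-4 [array([266. ,  67.5]), array([379.6,  67.5])]
0 [array([268.1,  76.2]), array([377.3,  76.1])]
3 [array([269.5,  82.7]), array([375.8,  82.7])]
6 [array([270.8,  89.4]), array([374.4,  89.4])]
10 [array([272.5,  98.4]), array([372.6,  98.4])]
[0.63145911 0.08605409 0.20204854] [ 0.65939858 -3.63682763 -4.81691324] [-0.87873955 -0.22502446  0.10376764]
```

View pics/wrist5.png

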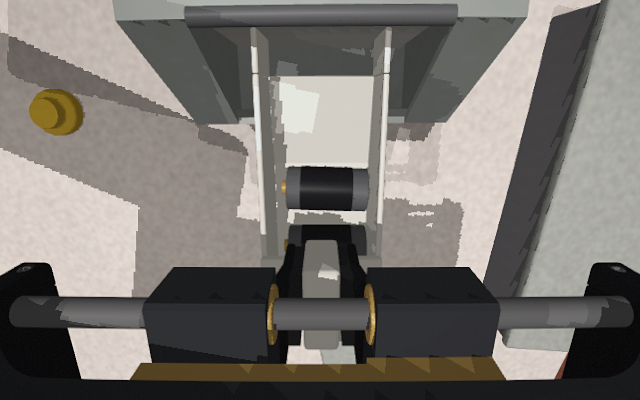

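View pics/side5.png

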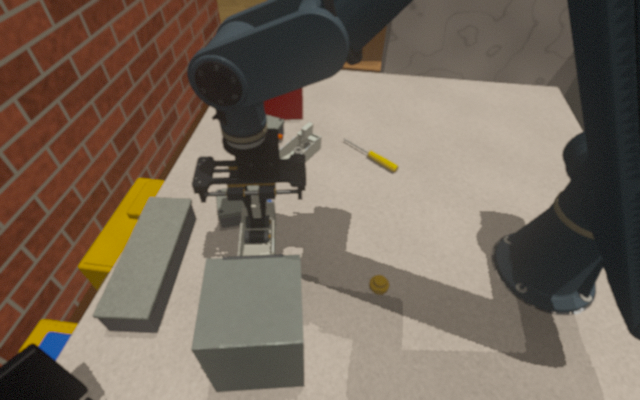

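```bash
python3 -m inch '{"dp":[[0,0,-4],[0,0,-5],[0,0,-5],[0,0,-4],[0,0,0],[3,0,0],[3,0,0],[3,0,0],[2,0,0],[0,0,0],[0,0,0]],"yaw":[0,0,0,0,0,0,0,0,0,0,0]}'
python3 - <<'E'
from rig import bot
from h import *
d={n:bot.capture(n) for n in ["wrist"]};s=bot.read_state()
pitch_table(d["wrist"],s,[(.07,.03,.016),(.07,-.03,.016)],[-4,0,3,6,10])
print(s["position"],s["force"],s["moment"])
for n in d: cv2.imwrite(f"pics/{n}6.png",d[n]["color"][:,:,::-1])
E
```

```text
time_s: 11.55
position: [0.6284, 0.1024, 0.1915]
tcp_rot: [[0.001, 0.98, 0.197], [-0.002, 0.197, -0.98], [-1.0, 0.001, 0.002]]
force: [1.4, -5.6, -2.8]
opening: 0.182
-4 [array([266. ,  67.2]), array([379.6,  67.1])]
0 [array([268.1,  75.8]), array([377.3,  75.7])]
3 [array([269.5,  82.4]), array([375.8,  82.3])]
6 [array([270.8,  89.1]), array([374.4,  89. ])]
10 [array([272.5,  98.1]), array([372.7,  98.1])]
[0.62835889 0.10240632 0.1915211 ] [ 1.96920268 -6.0895165  -3.20644351] [-1.36162254 -0.29702732  0.03385502]
```

View pics/wrist6.png

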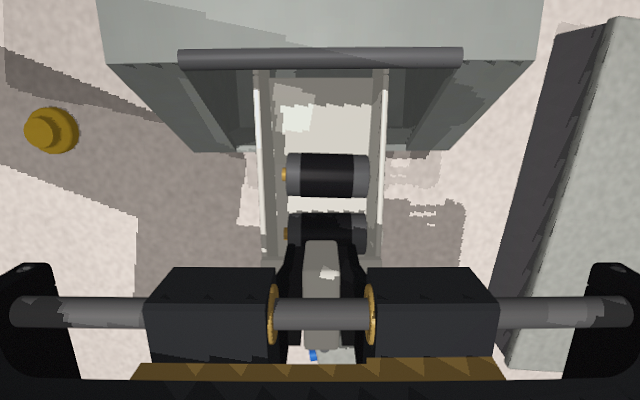

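```bash
python3 -m inch '{"dp":[[-3,0,0],[-5,0,0],[-5,0,0],[-5,0,0],[-4.5,0,0],[-5,0,-2],[-5,0,-3],[-5,0,-3],[-5,0,-3],[-3,0,-2],[0,0,0]],"yaw":[0,0,0,0,0,0,0,0,0,0,0]}'
python3 - <<'E'
from rig import bot
from h import *
d={n:bot.capture(n) for n in ["wrist","side"]};s=bot.read_state()
pitch_table(d["wrist"],s,[(.02,.03,.003),(-.06,0.032,.048),(-.06,-.032,.048),(.025,.032,.048),(-.01,0,.089)],[0,5,10,15,20])
print(s["position"],s["force"],s["moment"])
for n in d: cv2.imwrite(f"pics/{n}7.png",d[n]["color"][:,:,::-1])
E
```

```text
time_s: 12.52
position: [0.6258, 0.1172, 0.238]
tcp_rot: [[0.002, 0.98, 0.198], [0.001, 0.198, -0.98], [-1.0, 0.002, -0.0]]
force: [1.1, -4.6, -0.8]
opening: 0.179
0 [array([274.4, 161.8]), array([267. , 314.3]), array([378.1, 314.2]), array([259. , 169.3]), array([323.2, 271.4])]
5 [array([275.5, 171.1]), array([266.4, 321.6]), array([378.8, 321.4]), array([260.5, 173. ]), array([323.2, 268.2])]
10 [array([276.4, 180.6]), array([265.7, 328.8]), array([379.6, 328.7]), array([262. , 177.2]), array([323.2, 265.2])]
15 [array([277.2, 190.3]), array([264.8, 336. ]), array([380.5, 335.8]), array([263.3, 182. ]), array([323.1, 262.4])]
20 [array([277.9, 200.1]), array([263.9, 343. ]), array([381.5, 342.9]), array([264.5, 187.1]), array([323.1, 259.7])]
[0.62576754 0.11667148 0.23730302] [ 0.93833677 -4.49382333  0.46896154] [-0.9966566  -0.33903285  0.032666  ]
```

View pics/wrist7.png

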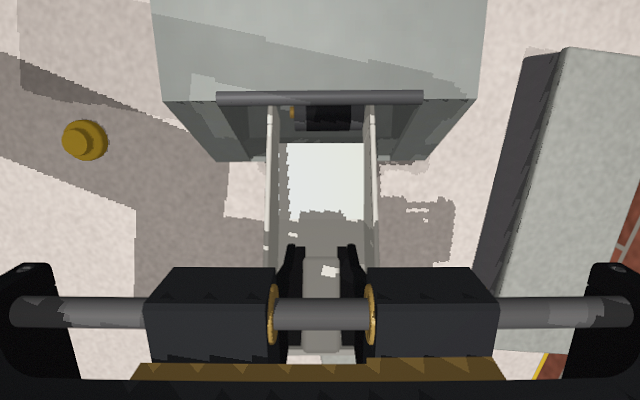

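View pics/side7.png

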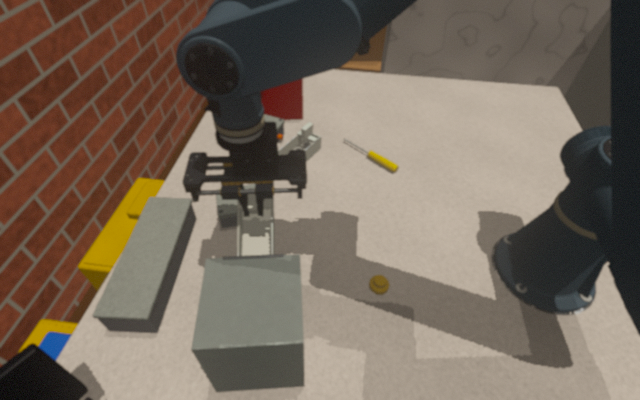

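```bash
python3 -m inch '{"dp":[[-4,0,-4],[-5,0,-5],[-5,0,-5],[-4,0,-5],[-4,0,-5],[-3,0,-5],[-3,0,-5],[-3,0,-5],[-1,0,-4],[0,0,-3],[0,0,0],[0,0,0]],"yaw":[0,0,0,0,0,0,0,0,0,0,0,0]}'
python3 - <<'E'
from rig import bot
from h import *
d={n:bot.capture(n) for n in ["wrist","side"]};s=bot.read_state()
print(s["position"],s["force"],s["moment"])
for n in d: cv2.imwrite(f"pics/{n}8.png",d[n]["color"][:,:,::-1])
E
```

```text
time_s: 13.62
position: [0.6161, 0.1619, 0.2686]
tcp_rot: [[0.0, 0.98, 0.198], [0.0, 0.198, -0.98], [-1.0, 0.0, -0.0]]
force: [1.9, -3.9, -1.8]
opening: 0.183
[0.61620383 0.16161402 0.26864064] [ 2.19780158 -4.02337345 -0.65987966] [-0.99270046 -0.61512093  0.05306595]
```

View pics/wrist8.png

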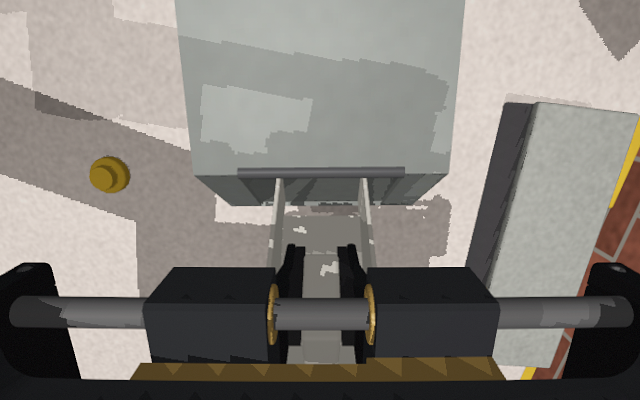

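View pics/side8.png

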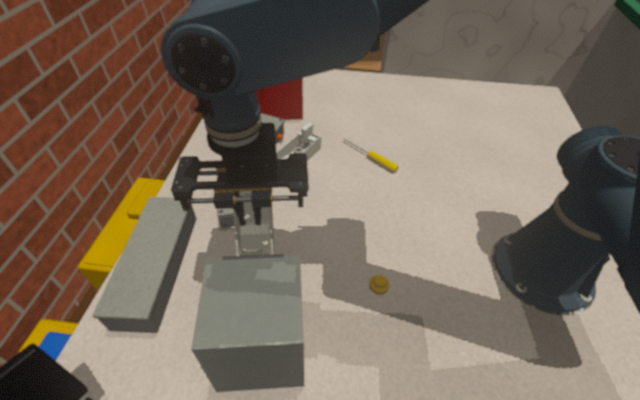

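```bash
python3 - <<'E'
from rig import bot
from h import *
c=bot.capture("wrist");s=bot.read_state()
pitch_table(c,s,[(-.01,0.008,.089),(-.05,.008,.089),(.02,.03,.003),(-.024,.032,.053),(.05,.032,.048)],[20,30,40,45,50,55])
cv2.imwrite("pics/w8z.png",cv2.resize(c["color"][140:380,220:430,::-1],None,fx=2.5,fy=2.5,interpolation=cv2.INTER_CUBIC))
E
```

```text
20 [array([304.8, 259.5]), array([304.8, 353.2]), array([278. , 199.7]), array([262.6, 277.9]), array([264.8, 141.4])]
30 [array([305. , 254.9]), array([304.2, 351.9]), array([279. , 219.9]), array([262.3, 286.4]), array([268. , 156.5])]
40 [array([305.3, 251.3]), array([303.8, 348. ]), array([279.5, 240.7]), array([261.8, 294.8]), array([270.5, 172.9])]
45 [array([305.4, 249.9]), array([303.5, 345.2]), array([279.6, 251.2]), array([261.5, 299. ]), array([271.5, 181.5])]
50 [array([305.5, 248.8]), array([303.3, 341.7]), array([279.6, 261.9]), array([261.1, 303.1]), array([272.4, 190.3])]
55 [array([305.7, 248. ]), array([303.1, 337.6]), array([279.5, 272.8]), array([260.7, 307.1]), array([273.2, 199.3])]
```

View pics/w8z.png

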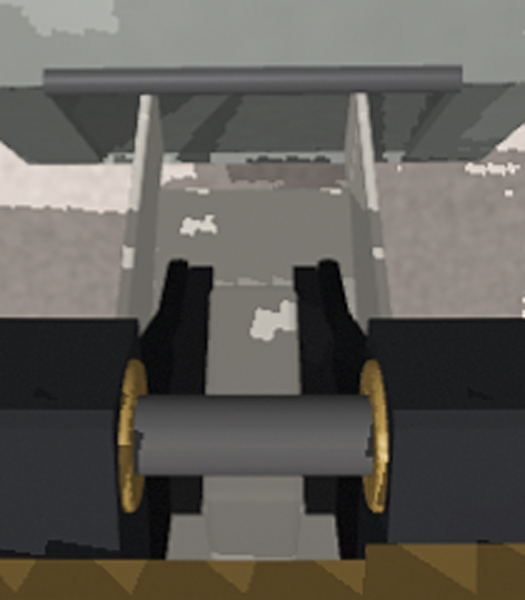

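```bash
python3 - <<'E'
from rig import bot
from h import *
c=bot.capture("wrist");s=bot.read_state()
C=np.array([.5989,.246,0]);a=np.radians(101.6)
X=np.array([np.cos(a),np.sin(a),0]);Y=np.array([-X[1],X[0],0])
for q in[(-.1,.0525,.12),(-.1,-.0525,.12),(-.1,.08,.12),(-.052,.0525,.202),(-.1,.08,0)]: print(q,np.round(proj(c,C+X*q[0]+Y*q[1]+[0,0,q[2]]),1))
pitch_table(c,s,[(.07,.029,.016),(.07,.029,.019),(.02,.029,.003),(-.05,.008,.080)],[20,25,30,35,40,45,50])
E
```

```text
(-0.1, 0.0525, 0.12) [263.2 205.7]
(-0.1, -0.0525, 0.12) [381.1 205.1]
(-0.1, 0.08, 0.12) [232.4 205.8]
(-0.052, 0.0525, 0.202) [239.1 173.8]
(-0.1, 0.08, 0) [255.7 175. ]
20 [array([277.5, 121.2]), array([276.9, 119.9]), array([279.4, 199.6]), array([305.6, 345.6])]
25 [array([278.8, 132.9]), array([278.3, 131.4]), array([280. , 209.7]), array([305.4, 347. ])]
30 [array([280. , 144.6]), array([279.5, 143. ]), array([280.4, 219.9]), array([305.2, 347.8])]
35 [array([281.1, 156.4]), array([280.6, 154.6]), array([280.7, 230.2]), array([304.9, 348.2])]
40 [array([282. , 168.3]), array([281.5, 166.4]), array([280.9, 240.6]), array([304.7, 348. ])]
45 [array([282.7, 180.3]), array([282.3, 178.2]), array([281. , 251.2]), array([304.5, 347.3])]
50 [array([283.3, 192.3]), array([283., 190.]), array([281. , 261.9]), array([304.2, 346. ])]
```

```bash
python3 -m inch '{"dp":[[-3,0,2],[-6,0,5],[-6,0,5],[-6,0,5],[-6,0,5],[-6,0,5],[-6,0,5],[-6,0,5],[-6,0,5],[-6,0,5],[-6,0,6],[-3,0,8],[0,0,8],[0,0,8],[0,0,8],[0,0,8],[0,0,8],[0,0,8],[0,0,4],[0,0,0]],"yaw":[0,0,0,0,0,0,0,0,0,0,0,0,0,0,0,0,0,0,0,0]}'
python3 - <<'E'
from rig import bot
from h import *
d={n:bot.capture(n) for n in ["wrist","side","top"]};s=bot.read_state()
print(s["position"],s["force"],s["moment"])
pitch_table(d["wrist"],s,[(.07,.029,.016),(.02,.029,.003),(.09,.032,.048)],[20,30,40,45,50,55,60])
for n in d: cv2.imwrite(f"pics/{n}9.png",d[n]["color"][:,:,::-1])
E
```

```text
time_s: 15.48
position: [0.6387, 0.0496, 0.3344]
tcp_rot: [[-0.0, 0.981, 0.196], [-0.0, 0.196, -0.981], [-1.0, -0.0, 0.0]]
force: [0.3, 0.9, -2.9]
opening: 0.181
[0.63828531 0.05114204 0.33450179] [ 0.47577544 -0.39064676 -2.34530374] [0.04211688 0.06457359 0.00259087]
20 [array([277.1, 118.6]), array([279.2, 197.4]), array([264.8,  67.5])]
30 [array([279.7, 142.3]), array([280.2, 217.7]), array([269.6,  91.6])]
40 [array([281.7, 166.2]), array([280.7, 238.6]), array([273.4, 116.1])]
45 [array([282.5, 178.2]), array([280.9, 249.2]), array([274.9, 128.4])]
50 [array([283.1, 190.3]), array([280.9, 259.9]), array([276.2, 140.7])]
55 [array([283.6, 202.4]), array([280.8, 270.8]), array([277.4, 153.1])]
60 [array([284. , 214.7]), array([280.6, 281.7]), array([278.4, 165.5])]
```

View pics/wrist9.png

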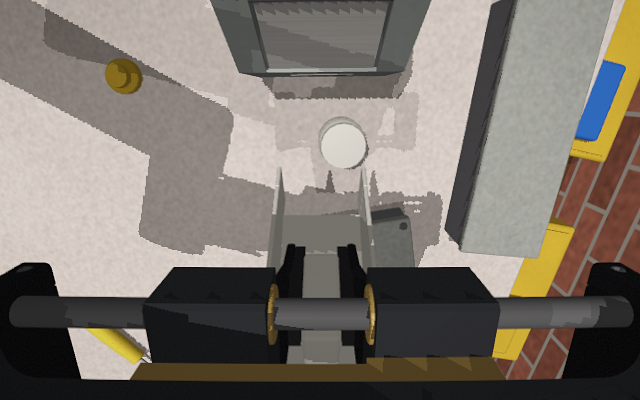

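View pics/side9.png

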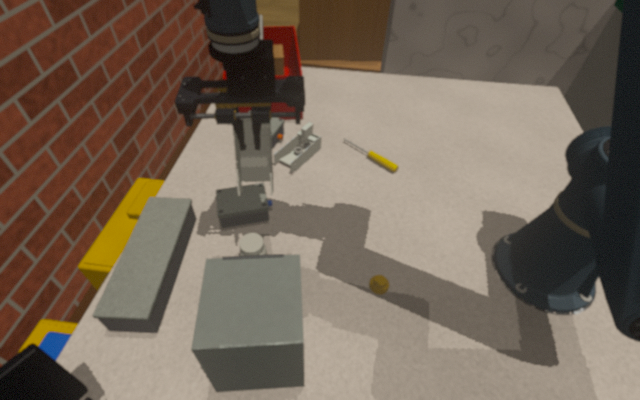

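View pics/top9.png

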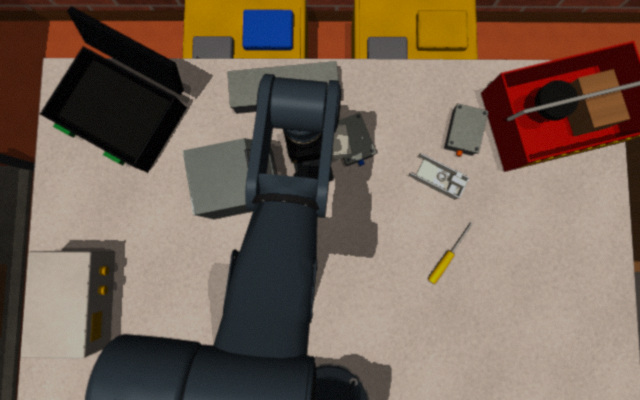

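```bash
python3 -m inch '{"dp":[[0,-5,1],[4,-10,2],[6,-11,2.4],[8,-11,2.4],[10,-11,2.4],[10,-11,2.4],[10,-11,2.4],[10,-11,2.4],[10,-11,2.4],[10,-11,2.4],[10,-11,2.4],[10,-11,2.4],[10,-11,2.4],[10,-11,2.4],[12,-11,2.4],[12,-11,2.4],[12,-11,2.4],[10,-7,1],[6,-3,0],[0,0,0]],"yaw":[0,0,0,0,0,0,0,0,0,0,0,0,0,0,0,0,0,0,0,0]}'
python3 - <<'E'
from rig import bot
from h import *
d={n:bot.capture(n) for n in ["wrist","side","top"]};s=bot.read_state()
print(s["position"],s["force"],s["moment"])
for n in d: cv2.imwrite(f"pics/{n}10.png",d[n]["color"][:,:,::-1])
cv2.imwrite("pics/side10z.png",cv2.resize(d["side"]["color"][90:270,260:500,::-1],None,fx=3,fy=3,interpolation=cv2.INTER_CUBIC))
E
```

```text
time_s: 17.3
position: [0.4586, -0.0254, 0.1639]
tcp_rot: [[-0.003, 0.98, 0.197], [0.001, 0.197, -0.98], [-1.0, -0.002, -0.001]]
force: [-0.4, 0.9, -1.6]
opening: 0.176
[ 0.46124732 -0.02589988  0.16521426] [ 0.46348971  0.07443246 -2.39981337] [-0.02041645  0.04037827 -0.02451599]
```

View pics/side10z.png

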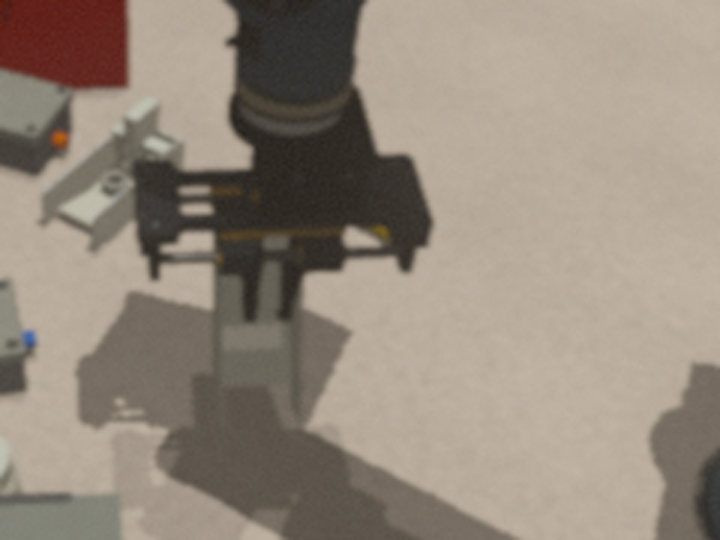

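View pics/wrist10.png

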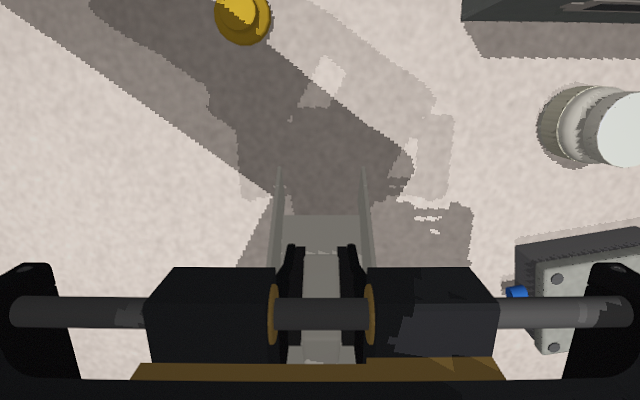

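```bash
python3 -m inch '{"dp":[[8,0,0],[10,0,0],[10,0,2],[6,0,4],[5,0,6],[4,0,7],[4,0,7],[3,0,7],[3,0,7],[3,0,7],[0,0,0]],"yaw":[0,0,0,0,0,0,0,0,0,0,0]}'
python3 - <<'E'
from rig import bot
from h import *
d={n:bot.capture(n) for n in ["wrist","side"]};s=bot.read_state()
print(s["position"],s["force"],s["moment"])
pitch_table(d["wrist"],s,[(.07,.029,.016),(.02,.029,.003),(.09,.032,.048)],[0,10,20,30,40,50,60])
for n in d: cv2.imwrite(f"pics/{n}11.png",d[n]["color"][:,:,::-1])
E
```

```text
time_s: 18.37
position: [0.4725, -0.0765, 0.1114]
tcp_rot: [[0.007, 0.98, 0.199], [-0.007, 0.199, -0.98], [-1.0, 0.005, 0.008]]
force: [-3.5, -6.6, 20.7]
opening: 0.183
[ 0.47232818 -0.07615264  0.11157131] [-3.84819002 -6.76145033 19.77491149] [-1.33072971  1.07700053  0.03186522]
0 [array([269.6,  75. ]), array([275.9, 160.5]), array([251.3,  25.2])]
10 [array([273.9,  97.4]), array([277.9, 179.4]), array([259.1,  46.6])]
20 [array([277.3, 120.5]), array([279.3, 199. ]), array([265.2,  69.7])]
30 [array([279.9, 144. ]), array([280.3, 219.3]), array([269.9,  93.5])]
40 [array([281.8, 167.7]), array([280.8, 240.1]), array([273.6, 117.8])]
50 [array([283.2, 191.8]), array([280.9, 261.4]), array([276.4, 142.4])]
60 [array([284.1, 216.1]), array([280.7, 283.2]), array([278.5, 167. ])]
```

View pics/wrist11.png

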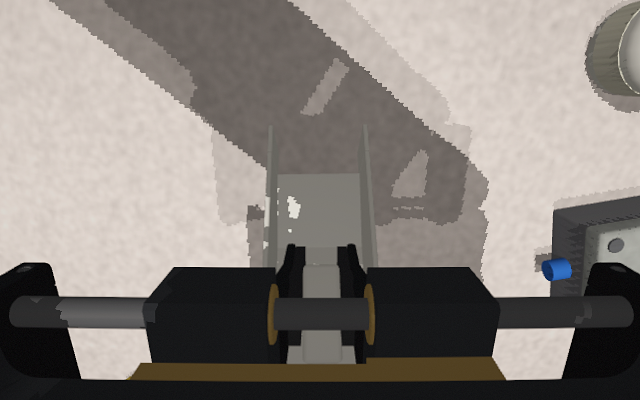

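```bash
python3 -m inch '{"dp":[[1,0,6],[3,0,6],[3,0,6],[4,0,6],[4,0,6],[4,0,5],[4,0,5],[0,0,0]],"yaw":[0,0,0,0,0,0,0,0]}'
python3 - <<'E'
from rig import bot
from h import *
d={n:bot.capture(n) for n in ["wrist","side"]};s=bot.read_state()
print(s["position"],s["force"],s["moment"])
pitch_table(d["wrist"],s,[(.07,.029,.016),(.02,.029,.003),(.09,.032,.048)],[0,10,20,30])
for n in d: cv2.imwrite(f"pics/{n}12.png",d[n]["color"][:,:,::-1])
E
```

```text
time_s: 19.13
position: [0.4811, -0.1162, 0.0874]
tcp_rot: [[0.008, 0.98, 0.198], [-0.007, 0.198, -0.98], [-1.0, 0.007, 0.009]]
force: [-1.0, -7.2, 10.1]
opening: 0.182
[ 0.48097204 -0.11559853  0.08759931] [-0.10283759 -4.79854713  8.61361821] [-0.97595573  0.21543338  0.08295838]
0 [array([269.8,  74.6]), array([276. , 160.2]), array([251.5,  24.8])]
10 [array([274.1,  97.1]), array([278. , 179.2]), array([259.2,  46.3])]
20 [array([277.4, 120.2]), array([279.4, 198.8]), array([265.3,  69.4])]
30 [array([280. , 143.7]), array([280.4, 219.1]), array([270. ,  93.3])]
```

View pics/wrist12.png

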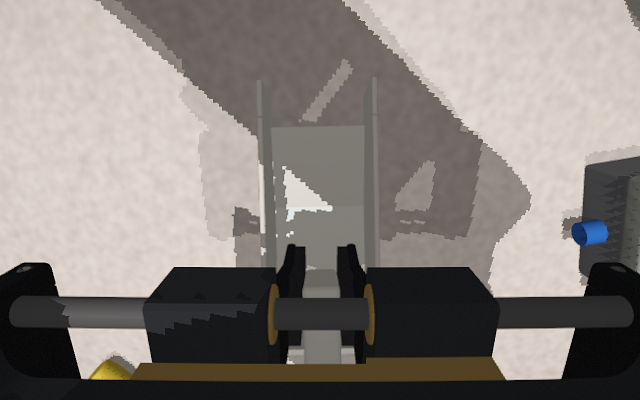

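```bash
python3 -m inch '{"dp":[[3,0,4],[3,0,4],[3,0,4],[3,0,3],[2,0,2],[2,0,0],[0,0,0],[0,0,0]],"yaw":[0,0,0,0,0,0,0,0]}'
python3 - <<'E'
from rig import bot
from h import *
d={n:bot.capture(n) for n in ["wrist","side"]};s=bot.read_state()
print(s["position"],s["force"],s["moment"])
pitch_table(d["wrist"],s,[(.07,.029,.016),(.02,.029,.003),(.09,.032,.048)],[0,10,20,30])
for n in d: cv2.imwrite(f"pics/{n}13.png",d[n]["color"][:,:,::-1])
E
```

```text
time_s: 19.9
position: [0.4827, -0.1296, 0.0704]
tcp_rot: [[0.005, 0.98, 0.197], [-0.003, 0.197, -0.98], [-1.0, 0.004, 0.003]]
force: [2.6, -3.4, 4.2]
opening: 0.179
[ 0.48201679 -0.12882967  0.07019594] [ 1.29734948 -3.69439758  4.60884063] [-0.39176843 -0.26731159 -0.06037402]
0 [array([268.8,  74. ]), array([275.1, 159.6]), array([250.4,  24.2])]
10 [array([273.1,  96.5]), array([277.1, 178.5]), array([258.2,  45.6])]
20 [array([276.5, 119.6]), array([278.6, 198.2]), array([264.3,  68.7])]
30 [array([279.1, 143.1]), array([279.6, 218.4]), array([269.1,  92.6])]
```

View pics/wrist13.png

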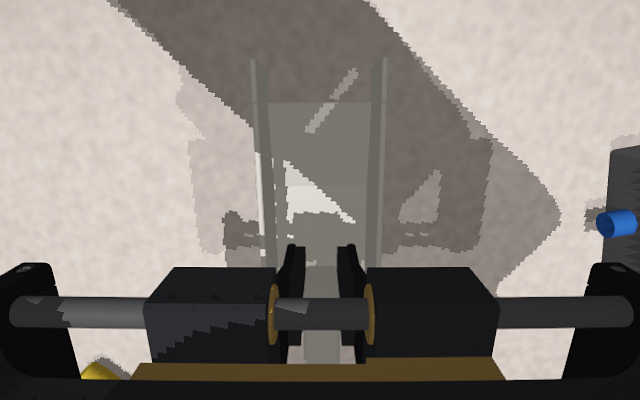

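View pics/side13.png

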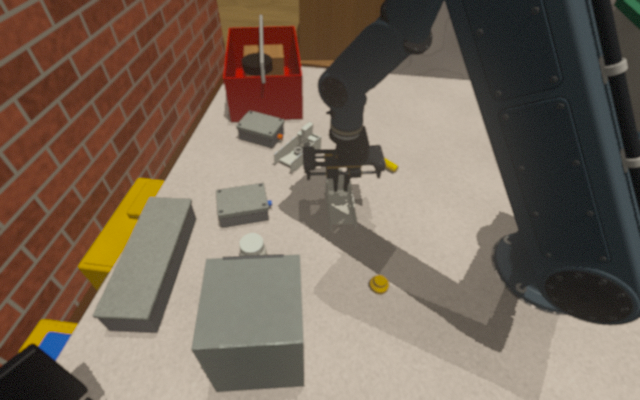

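```bash
python3 -m inch '{"dp":[[1.5,0,2],[1.5,0,2],[1,0,1],[0,0,0],[0,0,0]],"yaw":[0,0,0,0,0]}'
python3 -m inch '{"dp":[[0,0,0],[0,0,0],[0,0,0],[0,0,0],[0,0,0],[0,0,0],[-5,0,0],[-10,0,0],[-15,0,0],[-20,0,0],[-25,0,0],[-25,0,0],[-20,0,0],[-10,0,0],[0,0,0],[0,0,0]],"yaw":[0,0,0,0,0,0,0,0,0,0,0,0,0,0,0,0]}' 60
python3 - <<'E'
from rig import bot
from h import *
d={n:bot.capture(n) for n in ["wrist","side"]};s=bot.read_state()
print(s["position"],s["force"],s["moment"])
for n in d: cv2.imwrite(f"pics/{n}14.png",d[n]["color"][:,:,::-1])
E
```

```text
time_s: 20.42
position: [0.4815, -0.1313, 0.0669]
tcp_rot: [[0.0, 0.98, 0.197], [0.002, 0.197, -0.98], [-1.0, 0.001, -0.002]]
force: [-0.1, 3.7, 18.1]
opening: 0.179
time_s: 21.75
position: [0.4817, -0.1328, 0.1966]
tcp_rot: [[0.002, 0.98, 0.197], [-0.001, 0.197, -0.98], [-1.0, 0.002, 0.001]]
force: [0.0, 1.0, -0.8]
opening: 0.689
[ 0.48087836 -0.132375    0.19510894] [-0.60003281  0.21436877  0.14505266] [-0.09963049  0.10492413 -0.00217705]
```

View pics/wrist14.png

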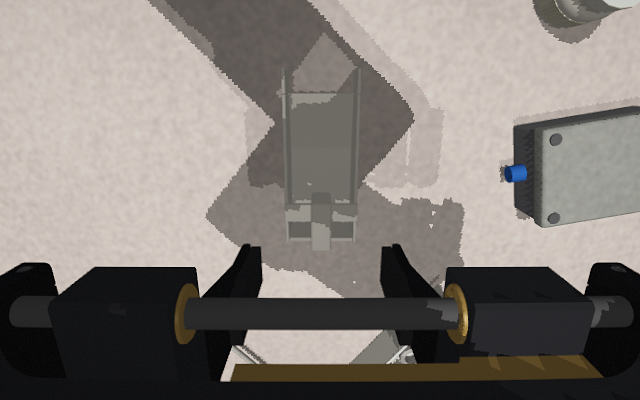

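View pics/side14.png

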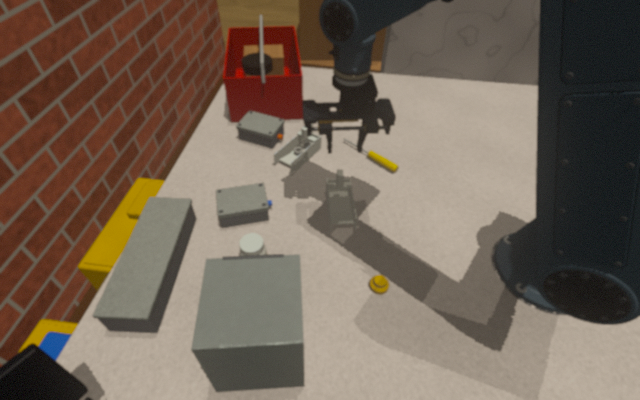

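```bash
python3 - <<'E'
from rig import bot
from h import *
c=bot.capture("top");cv2.imwrite("pics/t15.png",cv2.resize(c["color"][120:270,170:420,::-1],None,fx=3,fy=3,interpolation=cv2.INTER_CUBIC))
E
```

```text
(no output)
```

View pics/t15.png

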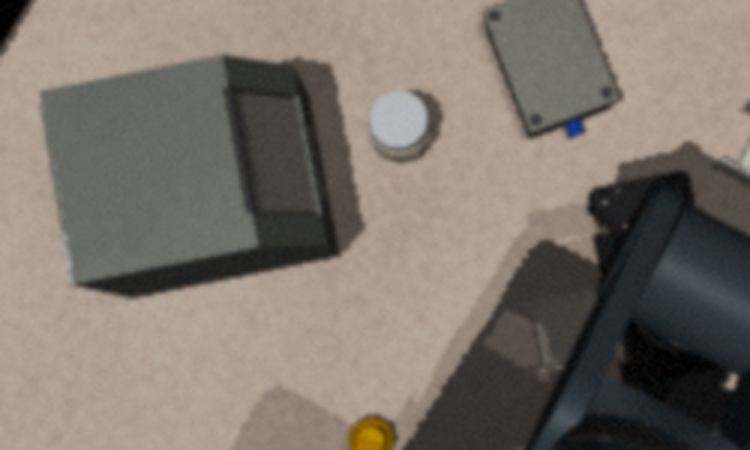

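The top view shows the flap shut, as in the first picture, and no cells on the bench in front of the box. The wrist view shows the tray standing flat and empty, clear of the gripper.

```bash
python3 -c "
from rig import bot
print(bot.hand_in())"
```

```text
the job is handed in; nothing more can be done
None
```

The job is handed in at about 22 s of the 58 s allowed. As far as the cameras show, both cells are in the drop box, but I never saw them inside it.

**What I did:** I gripped the tray with the two cells by its fin and carried it level. I pushed the flap in, then touched the tray's floor to the sill. To tip it I lifted it against the hinge edge, so that it turned within the grip to at least 50°. I drew it out, then set it upright by pressing and dragging its spout along the bench before letting go.

**Last checks:**
- **Cells:** the tray is empty and no cell is visible on the bench.
- **Flap:** it looks shut, the same as in the first picture.
- **Tray:** it stands flat on the bench and the open gripper is well above it. I judged "flat" by eye.

**Disagreements and unmeasured points:**
- **Tip angle:** the picture gave about 60°, against 49–52° from my geometry.
- **Level before release:** the tray was still about 12° spout-down shortly before I let go. It settled flat when released.
- **Judged steps:** I could not read the flap angle or the tray-to-box contact force directly. I inferred both ordered steps from the pictures and from a push of several newtons on the wrist.

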